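# Seat a charging port board and clamp it in a holder

### The arm

A 6-joint arm with a two-finger parallel gripper is mounted at the origin on the work surface. World frame = base frame: x ahead of the robot, y to its left, z up, the work surface at z = 0. Lengths are in m, angles in rad, forces in N, time in s.
With the tool pointing down it reaches from about 0.35 to 0.775 m from the base axis. Payload 5.5 kg.
Tool frame: the origin (TCP) lies where the fingers leave the gripper's body, on its centre line; the fingertips stand env.tip_reach ahead of it and the grasp point (between the pads) lies 54 mm ahead of it (env.tip_reach is the distance from the TCP to the fingertips, in m); z points along the fingers, y is the line along which they close (so a half turn about z gives the same grasp; the last joint's range is limited). The gripper opens to 85 mm and grips with 20 to 120 N. Pads are 22 mm wide; open, the fingers measure 114 mm over their backs; the gripper's body (76 mm by 85 mm) begins 54 mm behind the grasp point. The pads swing forward as they close: fully open they stand 13 mm farther back than shut.
Start: joints at [-1.366, 0.313, 0.046, 1.304, 0, 1.431], TCP at [0.194, -0.541, 0.304] pointing down, gripper open.
Joint ranges: [-2.76, 2.76], [-0.86, 1.69], [-1.03, 1.26], [-2.2, 2.34], [-1.47, 1.5], [-3.14, 3.14]. Speed limits (rad/s): [2.57, 2.57, 3.14, 3.14, 3.14, 3.14].

### API

Orientations are given as a unit quaternion [w, x, y, z].
In Python, from workcell import status, optics, hand_in, env gives the robot as it stands.
- The arm moves only by the shell command python3 -m handwheel 'ROWS' [FORCE]. ROWS is a JSON object whose one key "deltas" holds a list of rows, each a list of 5 numbers: the opening, from -1 (shut) to 1 (fully open), then the shift along the tool's x, y, z in units of 40 mm (1.0 is 40 mm), then the turn about the tool's z in units of 10 degrees (1.0 is 10 degrees). In form: {"deltas": [[jaw, x, y, z, roll], ...]}. A call has 1 to 20 rows; each row shifts and turns the commanded pose from where the row before left it, along the tool's axes as they then stand; what a row does not reach is not made up. A row lasts 1/8 s, in which the tool goes at most 62.5 mm and 10.7 degrees, less where a joint would pass 70% of its speed; a pose out of reach is approached as far as the arm can. A call is refused whole if a number of a shift passes 1 or a number of a turn 1, either way. A call with a gripper value outside its range is refused whole. The fingers move at their own pace and stop on an object; FORCE is the grip in N (left out, the last holds). Time passes only in rows, so rows that do not move let the fingers close. It gives the time, the measured TCP pose, the force, the opening and the grip force at its end, in the units of the state.
- status.get_state(): the state, without advancing time (a new reading comes with each control period).
- optics.read_camera(name): name is "scene" or "side" or "wrist"; returns a dict with "frame" (384x512x3 uint8, red, green, blue), "depth" (384x512 float32, m along the optical axis (not along the pixel's ray), 0 where there is no reading), "vfov" (degrees; the focal length in pixels is half the picture's height over the tangent of half this angle, whatever the lens; pixels are square), "cx", "cy" (the principal point, pixels), "origin" and "attitude" of the camera in the world. Camera axes: x right, y down, z forward; pixel columns grow to the right and rows downward; lengths in m; the calibration is good to about 2 mm. A picture is of the moment at which its call begins.
- hand_in(): hands the job in; it is judged then, once.
The state is a dict: "clock": time; "joint_pos": joint angles; "qvel": joint speeds; "tau": joint torques, N m; "tcp_pos": TCP position; "orientation": TCP orientation; "wrist_force": force on the tool from outside, world axes, zero at the start; "ft_torque": the same for the moment, N m; "finger_gap": finger opening in m; "grip_force": force on a finger pad.
Only numpy, scipy, OpenCV 4.12 (cv2) and the standard library are available. Lean on these libraries where they do the work, as an engineer would, in place of code of your own. Each camera call takes 0.05 s, during which the arm holds its last target. There are 200 camera calls.

### The job

Push the black charging port board gently along its channel until it is fully home against the end stop of the holder. Then turn the blue knob clockwise, letting your grip ride down with it so that you neither pull nor press the knob along its stem, until the rubber foot touches the board, and turn it about a twelfth of a turn more so that the board is held with about 12 N; let go and leave the other things on the table alone.

Things in the scene. Friction and masses are not known exactly. Their poses are not given: they have to be found in the camera images.
- fixture: Board holder fixed to the table. Grey base plate 18 mm high, in its own frame x from -32 to +52 mm, y +-40 mm; origin at table level under the channel. Its x axis runs along the channel from the open end (-x, robot side) to the end stop. Channel floor 18 mm above the table, 27 mm wide between two 8 mm high aluminium rails.
- stop (a point): Foot of the end stop's inner face, on the channel's middle line, 18 mm above the table, at x = +40 mm, y = 0 of the fixture frame. Axes as the fixture. The stop is rigid, 10 mm high.
- gantry (a point): Centre of the top of the aluminium crossbar (78 mm along y, 18 mm along x, top 56 mm above the table, posts at y = +-34 mm), at x = +26 mm, y = 0 of the fixture frame. The upright clamp screw passes through this point.
- board: Loose black charging port board, 80 mm (its x) x 24 x 3 mm, 14 to 28 g, in the channel with 1.5 mm play a side; steel port on its outer -x end. Origin at the centre of its underside; starts 12 to 22 mm short of home. Home: its origin at x = 0 of the fixture frame, its outer end overhanging the base by 8 mm, so closed fingertips reaching down past the base can push it. 25 N damages it.
- knob_top (a point): Centre of the top face of the round, ribbed blue clamp knob: 30 mm diameter, 24 mm high, upright axis through point gantry. 110 mm above the table at the top of its travel. Open fingers have room all round it, down to the crossbar. The knob needs several short grasps.
- knob_base (a point): Centre of the underside of the blue knob, on its axis. Clockwise from above lowers knob, stem and foot together by 6.0 mm per radian (38 mm a turn, a quick thread). Starts 0 to 0.6 rad down from the top; 4.3 rad of travel. Turning takes about 0.14 N m of steady friction, which also keeps it where it is left.
- stem: Brass screw stem, 8 mm diameter; moves up and down without turning. Origin on its axis at the level of the knob's underside. Below hangs a black rubber foot, 12 mm diameter, on a 4 N/mm spring without preload. Foot's underside 50 mm below the origin, give or take 6.5 mm: its length is set anew each time, so first touch must be felt.
- knob_play (a joint): Sprung end play of the knob along its stem, m: 0 at rest, positive when the knob is pulled up, negative when pressed down; 4 N/mm. More than 3 mm either way (12 N) is forcing it. Once the foot touches the board, turning torque grows over the free friction by 0.144 N m per rad: 24 N of clamping per rad, 0.072 N m at 12 N. Over 25 N cracks the board.
- case: Closed clear plastic case, 62 x 92 x 30 mm, with a grey catch and red press button; origin at the centre of its underside. Bystander.
- driver: Steel micro screwdriver lying on the table, 130 mm long, along its x. Bystander.
- cup: White ceramic cup with screws, 56 mm diameter, 45 mm high; origin at the centre of its underside. Bystander.
- wedge: Orange plastic opening wedge lying on the table, 73 x 16 x 6 mm, along its x; origin on its underside. Bystander.
There are look-alikes about, which are no part of the job. Several things have the shape of the fixture; the one meant has the colours described above. Several things have the shape of the board; the one meant has the colours described above.

How it is judged:
By the outcome, as a careful person would: the job done as asked, in the order asked, and still so for the second after the job is handed in, with the robot touching nothing.
It also fails if it takes over 72 s, if anything falls off the work surface, if the arm or the gripper's body presses on something with over 40 N, if the wrist force passes 120 N, or if a joint passes its speed limit or range.

## Working session

There is one attempt and no reset: what is moved stays moved. The work goes in short steps, Python scripts to look and compute and a shell command to move; the robot and the scene stay as the last step left them, time stands still between calls to the robot, and variables do not carry over. Pictures are saved under pics/ and viewed, at most 10 in all, crops included, and the job is handed in when it is done.

```bash
ls; mkdir -p pics; python3 - <<'E'
from workcell import status, optics, env
import cv2,numpy as np
print(status.get_state()); print(env.tip_reach)
for n in("scene","side"):
    c=optics.read_camera(n); print(n,c["vfov"],c["cx"],c["cy"],c["origin"],c["attitude"])
    np.savez(f"{n}0.npz",**c)
    cv2.imwrite(f"pics/{n}0.png",cv2.cvtColor(c["frame"],cv2.COLOR_RGB2BGR))
E
```

```text
pics
{'clock': 0.0, 'joint_pos': array([-1.36558388e+00,  3.14000661e-01,  4.49832637e-02,  1.30357579e+00,
       -2.47648191e-06,  1.43117004e+00]), 'qvel': array([-0.00024423, -0.00248881, -0.00051427,  0.00139576,  0.00038673,
        0.00076556]), 'tau': array([ 6.39650098e-04, -4.80626249e+01,  2.98534620e+01,  1.93525414e-02,
       -1.28203910e-04, -9.79864723e-06]), 'tcp_pos': array([ 0.19427601, -0.54079323,  0.30301034]), 'orientation': array([-8.97905676e-04,  9.85172171e-01,  1.71566274e-01, -3.06945573e-05]), 'wrist_force': array([-0.35705074, -0.3361271 , -0.14936677]), 'ft_torque': array([-0.0095892 , -0.0188382 ,  0.01871658]), 'grip_force': 0.0, 'finger_gap': 0.08513246321290086}
0.0726
scene 48.80780500540927 254.62227167993066 188.60586327121925 [1.23298702 0.25062401 0.96054445] [-0.21535668  0.56823564  0.74698234 -0.26971677]
side 54.281388164535954 260.52074007981116 193.28018628860758 [ 0.26729933 -0.4394344   0.74476599] [-0.34415402  0.9122624  -0.20942986  0.07398954]
```

View pics/scene0.png

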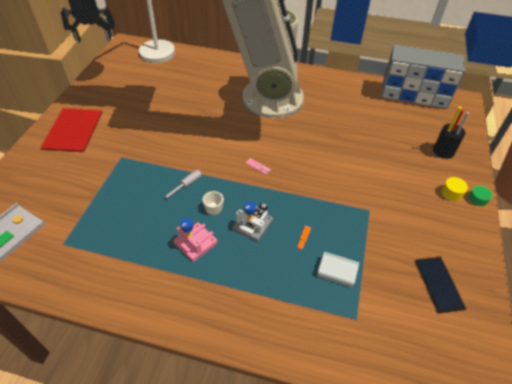

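View pics/side0.png

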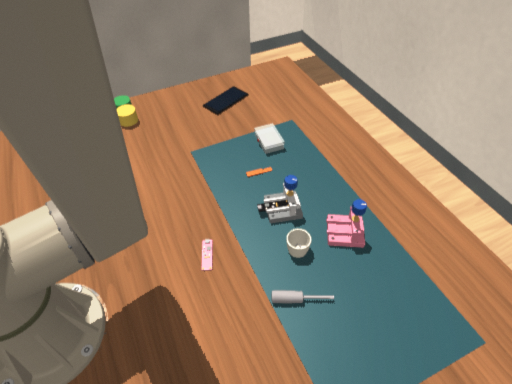

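Candidates: the holder is either grey (scene 253,220 / side 283,205) or pink (scene 195,240 / side 345,232). The board is either black in the grey holder (side 262,207) or pink (scene 258,166 / side 207,254). I choose the grey holder with the blue knob and black board, and will check it in a close crop.

```bash
cat >h.py <<'E'
import numpy as np,cv2
from scipy.spatial.transform import Rotation as R
def rot(q): return R.from_quat([q[1],q[2],q[3],q[0]]).as_matrix()
def cloud(c):
    d=c["depth"];h,w=d.shape;f=h/2/np.tan(np.radians(float(c["vfov"]))/2)
    v,u=np.mgrid[:h,:w]
    p=np.stack([(u-c["cx"])/f*d,(v-c["cy"])/f*d,d],-1)@rot(c["attitude"]).T+c["origin"]
    p[d==0]=np.nan
    return p
def pix(c,P):
    f=c["frame"].shape[0]/2/np.tan(np.radians(float(c["vfov"]))/2)
    q=(np.atleast_2d(P)-c["origin"])@rot(c["attitude"])
    return q[:,:2]/q[:,2:]*f+[float(c["cx"]),float(c["cy"])]
def blue(c):
    hsv=cv2.cvtColor(c["frame"],cv2.COLOR_RGB2HSV)
    return (hsv[...,0]>105)&(hsv[...,0]<130)&(hsv[...,1]>150)&(hsv[...,2]>60)
E
python3 - <<'E'
from h import *
ims=[]
for n,(x,y) in (("scene",(253,218)),("side",(283,200))):
    c=np.load(n+"0.npz");P=cloud(c);b=blue(c)
    m=np.zeros_like(b);m[y-40:y+40,x-40:x+40]=1
    k=P[b&m];k=k[~np.isnan(k[:,0])];print(n,len(k),"knob z max",np.percentile(k[:,2],[50,95]))
    t=k[k[:,2]>np.percentile(k[:,2],95)-.006];print("top centre",(t.max(0)+t.min(0))/2,t.mean(0),np.ptp(t,axis=0))
    q=P[m>0];z=q[:,2]
    g=q[(z>.012)&(z<.024)];print("base",len(g),cv2.minAreaRect((g[:,:2]*1000).astype(np.float32)))
    g=q[(z>.05)&(z<.06)];print("bar",len(g),cv2.minAreaRect((g[:,:2]*1000).astype(np.float32)))
    cr=c["frame"][y-36:y+36,x-36:x+36];ims.append(cv2.resize(cr,(390,390),interpolation=cv2.INTER_CUBIC))
    t=P[~np.isnan(P[...,2])&False]
cv2.imwrite("pics/crop.png",cv2.cvtColor(np.hstack(ims),cv2.COLOR_RGB2BGR))
E
```

```text
scene 88 knob z max [0.1067433  0.10973087]
top centre [0.58834596 0.07618593 0.10763311] [0.58773321 0.07832825 0.1075309 ] [0.02820887 0.02624201 0.0070989 ]
base 496 ((567.0220947265625, 50.501953125), (154.48318481445312, 163.0491180419922), 18.715442657470703)
bar 171 ((586.4367065429688, 76.85749816894531), (77.22645568847656, 21.18843650817871), 74.5994644165039)
side 132 knob z max [0.1059176  0.10826671]
top centre [0.58472824 0.07402777 0.10592933] [0.58388378 0.07409682 0.10648547] [0.02653699 0.02845503 0.00713479]
base 683 ((549.8347778320312, 47.82072067260742), (152.46914672851562, 106.18444061279297), 74.46821594238281)
bar 136 ((585.821533203125, 74.35453796386719), (80.10236358642578, 18.363359451293945), 74.37251281738281)
```

View pics/crop.png

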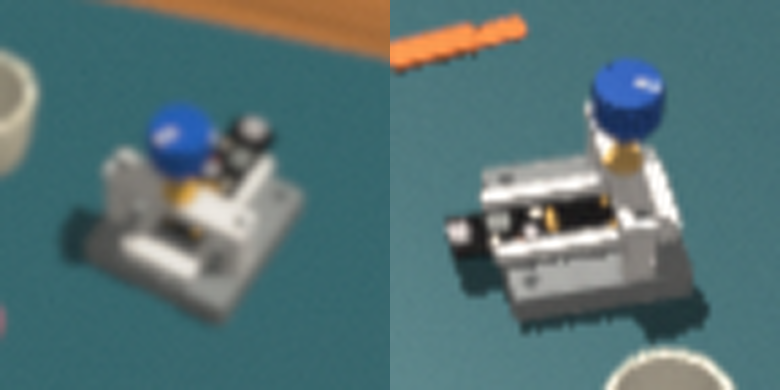

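The crop confirms the grey holder with rails, blue knob on a brass stem, and black board with its steel port on the outer end (crop right panel 460,232, i.e. side about 260,207). Next I refine the poses and find the bystanders.

```bash
python3 - <<'E'
from h import *
yaw=np.radians(-15.5);ex=np.array([np.cos(yaw),np.sin(yaw)]);ey=np.array([-ex[1],ex[0]])
g0=np.array([.586,.0755]);o=g0-.026*ex
for n in("scene","side"):
    c=np.load(n+"0.npz");P=cloud(c)
    F=np.stack([(P[...,:2]-o)@ex,(P[...,:2]-o)@ey,P[...,2]],-1)*1000
    ok=lambda a,b,cc:(F[...,0]>a[0])&(F[...,0]<a[1])&(F[...,1]>b[0])&(F[...,1]<b[1])&(F[...,2]>cc[0])&(F[...,2]<cc[1])
    pl=F[ok((-45,65),(-50,50),(13,22))];print(n,"plate x",np.percentile(pl[:,0],[1,99]),"y",np.percentile(pl[:,1],[1,99]))
    r=F[ok((-40,15),(8,30),(22,30))];
    for s in(1,-1):
        r=F[ok((-32,12),(8,26) if s>0 else (-26,-8),(23,30))]
        if len(r)>5: print(" rail",s,len(r),"y",r[:,1].min(),r[:,1].max(),"slope deg",np.degrees(np.polyfit(r[:,0],r[:,1],1)[0]),"xmin",r[:,0].min())
    b=F[ok((-85,-36),(-16,16),(12,32))];print(" board end",len(b),"x",b[:,0].min(),np.percentile(b[:,0],[5,50]),"y",b[:,1].min(),b[:,1].max(),"z",np.percentile(b[:,2],[5,50,95]))
    t=P[...,2]; far=F[ok((-150,150),(-150,150),(3,60))]
    far=far[(np.abs(far[:,0]-10)>55)|(np.abs(far[:,1])>45)]
    lab=np.zeros((300,300),np.uint8);lab[(far[:,0]+150).astype(int),(far[:,1]+150).astype(int)]=1
    lab=cv2.dilate(lab,np.ones((7,7)));k,_,st,ce=cv2.connectedComponentsWithStats(lab)
    for i in range(1,k): print("  other x",st[i][1]-150,st[i][1]+st[i][3]-150,"y",st[i][0]-150,st[i][0]+st[i][2]-150,st[i][4])
E
```

```text
scene plate x [-43.22665466  53.08698167] y [-37.27440498  40.76459398]
 rail 1 21 y 8.352571171582925 20.78985649997541 slope deg 1.136931759523327 xmin -31.772919389999252
 board end 48 x -54.489433250778724 [-53.01776839 -44.59689151] y -12.28472755169835 12.292199576062826 z [19.46565892 21.81264482 25.77611553]
  other x -150 -145 y -121 -114 35
  other x -150 -144 y -60 -53 42
  other x -150 -141 y -24 -11 103
  other x -150 150 y -133 150 31065
  other x -150 -145 y 80 87 35
  other x -150 -143 y 88 107 113
  other x -150 -70 y 81 150 2609
  other x -147 -50 y -69 28 3240
  other x -147 -131 y 34 52 186
  other x -146 -139 y -68 -61 49
  other x -145 -136 y 16 29 101
  other x -143 -136 y 98 105 49
  other x -140 -121 y -91 -65 293
  other x -137 -130 y -130 -123 49
  other x -128 -121 y -37 -30 49
  other x -128 -121 y 21 28 49
  other x -125 -109 y -150 -129 230
  other x -123 -114 y -51 -39 88
  other x -120 -113 y -116 -109 49
  other x -119 -105 y -83 -66 150
  other x -112 -105 y -11 -4 49
  other x -109 -96 y 50 64 98
  other x -108 -101 y -115 -108 49
  other x -106 -9
[... 5710 characters left out ...]
 62 69 49
  other x 107 119 y -45 -36 88
  other x 109 116 y 140 147 49
  other x 113 120 y -24 -17 49
  other x 112 121 y 46 60 98
  other x 113 122 y 120 130 78
  other x 114 121 y 35 42 49
  other x 118 125 y -14 -7 49
  other x 119 126 y 81 88 49
  other x 120 130 y 17 26 78
  other x 122 133 y 29 41 92
  other x 124 146 y 4 34 246
  other x 124 136 y 89 102 111
  other x 128 150 y -49 -17 364
  other x 129 136 y 68 75 49
  other x 130 142 y 122 134 94
  other x 131 142 y 135 146 89
  other x 133 149 y 43 55 127
  other x 137 144 y 87 94 49
  other x 138 150 y -16 -4 84
  other x 138 150 y 60 69 86
  other x 139 146 y 102 109 49
  other x 143 150 y 116 123 49
  other x 145 150 y 36 43 35
```

```bash
python3 -m handwheel '{"deltas":[[-1,0.88,-0.91,0,0],[-1,0.88,-0.91,0,0],[-1,0.88,-0.91,0,0],[-1,0.88,-0.91,0,0],[-1,0.88,-0.91,0,0],[-1,0.88,-0.91,0,0],[-1,0.88,-0.91,0,0],[-1,0.88,-0.91,0,0],[-1,0.88,-0.91,0,0],[-1,0.88,-0.91,0,0],[-1,0.88,-0.91,0,0],[-1,0.88,-0.91,0,0],[-1,0.88,-0.91,0,0],[-1,0.88,-0.91,0,0]]}' 40
python3 -m handwheel '{"deltas":[[-1,0,0,0,-1],[-1,0,0,0,-1],[-1,0,0,0,-1],[-1,0,0,0,-1],[-1,0,0,0,-1],[-1,0,0,0,-1],[-1,0,0,0,-1],[-1,0,0,0,-1],[-1,0,0,0,-1],[-1,0,0,0,-1],[-1,0,0,0,-1],[-1,0,0,0,-1],[-1,0,0,0,-1],[-1,0,0,0,-1],[-1,0,0,0,-0.5],[-1,0,0,0,0],[-1,0,0,0,0]]}'
cat >>h.py <<'E'
def fix(p,o=(.561,.0825),yaw=-15.5):
    a=np.radians(yaw);d=np.array(p[:2])-o
    return 1000*np.array([d[0]*np.cos(a)+d[1]*np.sin(a),-d[0]*np.sin(a)+d[1]*np.cos(a),p[2]])
def rep():
    from workcell import status
    s=status.get_state();M=rot(s["orientation"])
    print("t",round(s["clock"],2),"fix mm",fix(s["tcp_pos"]).round(1),"yaw",np.degrees(np.arctan2(M[1,0],M[0,0])).round(2),"F",np.round(s["wrist_force"],2),"Mz",np.round(s["ft_torque"],3),"gap",round(s["finger_gap"]*1000,1),"grip",round(float(s["grip_force"]),1),"q6",round(float(s["joint_pos"][5]),2))
if __name__=="__main__": rep()
E
python3 h.py
```

```text
clock: 1.85
tcp_pos: [0.4862, 0.1067, 0.3036]
orientation: [0.0, 0.985, 0.172, -0.0]
wrist_force: [1.0, -0.9, 0.3]
finger_gap: 0.0
grip_force: 0.0
clock: 3.98
tcp_pos: [0.4858, 0.105, 0.3037]
orientation: [-0.0, 0.133, 0.991, -0.0]
wrist_force: [-0.3, -0.9, -0.4]
finger_gap: -0.0001
grip_force: 0.0
t 3.98 fix mm [-78.5   1.6 303.7] yaw 164.67 F [-0.29 -0.95 -0.37] Mz [0.01  0.021 0.018] gap -0.1 grip 0.0 q6 0.32
```

```bash
python3 -m handwheel '{"deltas":[[-1,0.09,-0.04,0.9,0],[-1,0,0,0.9,0],[-1,0,0,0.9,0],[-1,0,0,0.9,0],[-1,0,0,0.9,0],[-1,0,0,0.7,0],[-1,0,0,0.24,0],[-1,0,0,0,0],[-1,0,0,0,0]]}' >/dev/null; python3 h.py
python3 -m handwheel '{"deltas":[[-1,-0.1,0,0,0],[-1,-0.1,0,0,0],[-1,-0.1,0,0,0],[-1,0,0,0,0]]}'>/dev/null; python3 h.py
python3 - <<'E'
from h import *
from workcell import optics
c=optics.read_camera("side");cv2.imwrite("pics/push.png",cv2.cvtColor(cv2.resize(c["frame"][150:250,210:340],(780,600)),cv2.COLOR_RGB2BGR))
E
```

```text
t 5.1 fix mm [-81.1   0.3  87.4] yaw 164.74 F [ 0.35 -0.56  0.33] Mz [ 0.012 -0.023  0.033] gap -0.2 grip 0.0 q6 0.32
t 5.6 fix mm [-69.4   0.   86.4] yaw 164.74 F [-0.37  0.36  0.05] Mz [-0.032  0.041  0.079] gap 0.0 grip 0.0 q6 0.31
```

View pics/push.png

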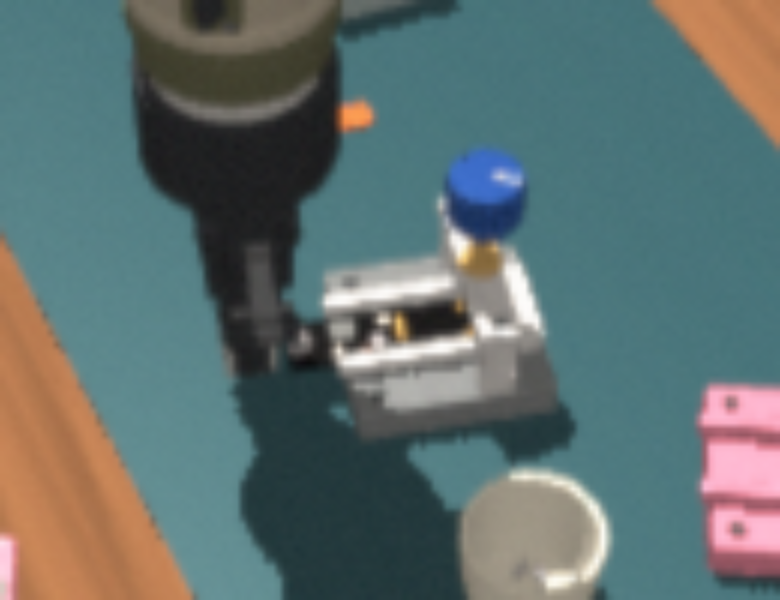

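The picture shows the shut fingertips (about 250,350) just short of the steel port (300,345), in line with the channel. I'll push in small steps.

```bash
for i in 1 ; do 
python3 -m handwheel '{"deltas":[[-1,-0.05,0,0,0],[-1,-0.05,0,0,0],[-1,0,0,0,0]]}'>/dev/null; python3 h.py
python3 -m handwheel '{"deltas":[[-1,-0.05,0,0,0],[-1,-0.05,0,0,0],[-1,0,0,0,0]]}'>/dev/null; python3 h.py
python3 -m handwheel '{"deltas":[[-1,-0.05,0,0,0],[-1,-0.05,0,0,0],[-1,0,0,0,0]]}'>/dev/null; python3 h.py
done
```

```text
t 6.03 fix mm [-65.8   0.1  86.3] yaw 164.75 F [-0.57  0.08 -0.8 ] Mz [ 0.061 -0.013 -0.013] gap 0.5 grip 0.0 q6 0.31
t 6.4 fix mm [-61.7   0.1  86.3] yaw 164.75 F [ 0.37 -0.24 -0.79] Mz [-0.029 -0.015 -0.023] gap 0.3 grip 0.0 q6 0.3
t 6.78 fix mm [-57.7   0.1  86.3] yaw 164.75 F [-0.05 -0.16  0.18] Mz [ 0.026  0.003 -0.038] gap 0.1 grip 0.0 q6 0.3
```

```bash

python3 -m handwheel '{"deltas":[[-1,-0.04,0,0,0],[-1,-0.04,0,0,0],[-1,0,0,0,0]]}'>/dev/null; python3 h.py
python3 -m handwheel '{"deltas":[[-1,-0.02,0,0,0],[-1,0,0,0,0]]}'>/dev/null; python3 h.py
python3 -m handwheel '{"deltas":[[-1,-0.02,0,0,0],[-1,0,0,0,0]]}'>/dev/null; python3 h.py
python3 -m handwheel '{"deltas":[[-1,-0.02,0,0,0],[-1,0,0,0,0]]}'>/dev/null; python3 h.py
```

```text
t 7.15 fix mm [-54.5   0.1  86.3] yaw 164.75 F [ 0.06 -0.33  0.27] Mz [ 0.001  0.015 -0.036] gap 0.1 grip 0.0 q6 0.3
t 7.4 fix mm [-53.9   0.1  86.3] yaw 164.76 F [-1.17 -0.45 -0.  ] Mz [ 0.039 -0.014 -0.035] gap 0.1 grip 0.0 q6 0.3
t 7.65 fix mm [-53.1   0.1  86.3] yaw 164.75 F [ 0.55  0.42 -0.3 ] Mz [-0.009 -0.033  0.001] gap 0.4 grip 0.0 q6 0.3
t 7.9 fix mm [-52.3   0.1  86.3] yaw 164.75 F [-0.92 -0.01  0.12] Mz [ 0.015 -0.061  0.009] gap 0.3 grip 0.0 q6 0.3
```

```bash

python3 -m handwheel '{"deltas":[[-1,-0.02,0,0,0],[-1,0,0,0,0]]}'>/dev/null; python3 h.py
python3 -m handwheel '{"deltas":[[-1,-0.015,0,0,0],[-1,0,0,0,0]]}'>/dev/null; python3 h.py
python3 -m handwheel '{"deltas":[[-1,-0.015,0,0,0],[-1,0,0,0,0]]}'>/dev/null; python3 h.py
```

```text
t 8.15 fix mm [-51.5   0.1  86.3] yaw 164.75 F [-0.13 -0.91 -0.38] Mz [-0.013  0.043 -0.006] gap -0.2 grip 0.0 q6 0.3
t 8.4 fix mm [-50.9   0.1  86.3] yaw 164.75 F [ 0.35 -0.17  0.73] Mz [ 0.012 -0.019 -0.039] gap -0.3 grip 0.0 q6 0.3
t 8.65 fix mm [-50.3   0.1  86.3] yaw 164.76 F [ 0.22 -0.01  0.31] Mz [-0.026 -0.011 -0.006] gap -0.2 grip 0.0 q6 0.3
```

```bash

python3 -m handwheel '{"deltas":[[-1,-0.01,0,0,0],[-1,0,0,0,0]]}'>/dev/null; python3 h.py
python3 -m handwheel '{"deltas":[[-1,-0.01,0,0,0],[-1,0,0,0,0]]}'>/dev/null; python3 h.py
python3 -m handwheel '{"deltas":[[-1,-0.01,0,0,0],[-1,0,0,0,0]]}'>/dev/null; python3 h.py
python3 - <<'E'
from h import *
from workcell import optics
c=optics.read_camera("side");cv2.imwrite("pics/push2.png",cv2.cvtColor(cv2.resize(c["frame"][160:220,250:328],(780,600),interpolation=cv2.INTER_CUBIC),cv2.COLOR_RGB2BGR))
E
```

```text
t 8.9 fix mm [-49.9   0.1  86.3] yaw 164.75 F [-0.21 -0.19 -0.54] Mz [ 0.007 -0.014  0.018] gap -0.0 grip 0.0 q6 0.3
t 9.15 fix mm [-49.6   0.1  86.3] yaw 164.75 F [-0.39  0.55  1.16] Mz [ 0.027 -0.022  0.024] gap 0.1 grip 0.0 q6 0.3
t 9.4 fix mm [-49.5   0.1  86.2] yaw 164.76 F [-0.06  0.56  1.34] Mz [0.102 0.269 0.008] gap 0.2 grip 0.7 q6 0.3
```

View pics/push2.png

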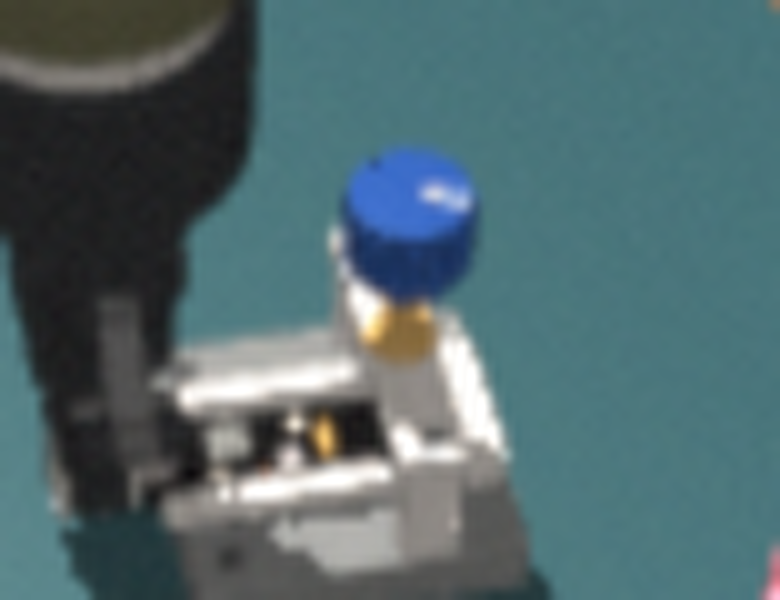

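The finger is now against the board's port, close to the base. The moment is starting to rise, which suggests the stop, so I'll confirm with small steps.

```bash

python3 -m handwheel '{"deltas":[[-1,0,0,0,0],[-1,0,0,0,0]]}'>/dev/null; python3 h.py
python3 -m handwheel '{"deltas":[[-1,-0.01,0,0,0],[-1,0,0,0,0]]}'>/dev/null; python3 h.py
python3 -m handwheel '{"deltas":[[-1,0,0,0,0],[-1,0,0,0,0]]}'>/dev/null; python3 h.py
```

```text
t 9.7 fix mm [-49.5   0.1  86.2] yaw 164.76 F [-2.39  0.78  1.31] Mz [ 0.202  0.35  -0.036] gap -0.0 grip 1.1 q6 0.3
t 9.95 fix mm [-49.4   0.1  86.2] yaw 164.76 F [-3.66  1.14  2.31] Mz [0.276 0.764 0.011] gap 0.1 grip 2.1 q6 0.3
t 10.2 fix mm [-49.3   0.1  86.1] yaw 164.76 F [-5.36  2.65  3.05] Mz [0.361 1.024 0.006] gap 0.0 grip 2.6 q6 0.3
```

```bash

python3 -m handwheel '{"deltas":[[-1,0.1,0,0,0],[-1,0.4,0,0,0],[-1,0,0,-0.9,0],[-1,0,0,-0.9,0],[-1,0,0,-0.9,0],[-1,0,0,-0.5,0],[0.3,-0.7,0,0,0],[0.3,-0.7,0,0,0],[0.3,-0.7,0,0,0],[0.3,-0.2,0,0,0],[0.3,-0.1,0,0,0],[0.3,0,0,0,0],[0.3,0,0,0,0]]}'>/dev/null; python3 h.py
python3 - <<'E'
from h import *
from workcell import optics
c=optics.read_camera("wrist");cv2.imwrite("pics/w.png",cv2.cvtColor(c["frame"],cv2.COLOR_RGB2BGR))
E
```

```text
t 11.82 fix mm [ 26.4   0.5 214.4] yaw 164.78 F [-0.24  0.4   0.56] Mz [-0.011 -0.064  0.017] gap 55.4 grip 0.0 q6 0.26
```

View pics/w.png

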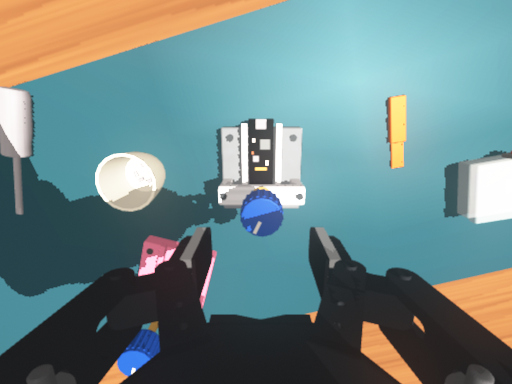

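The wrist view shows the board home in the channel, with its end at (261,122) overhanging the base. The knob is at (262,213), midway between the fingers in the closing direction. I'll measure its centre and height from here.

```bash
python3 - <<'E'
from h import *
from workcell import optics
for n in("wrist","side","scene"):
    c=optics.read_camera(n);P=cloud(c);b=blue(c)
    F=np.stack([P[...,0]-.586,P[...,1]-.0755],-1)
    m=b&(np.hypot(F[...,0],F[...,1])<.03)
    z=P[...,2][m]
    zt=np.median(z[z>np.percentile(z,95)-.004])
    t=m&(P[...,2]>zt-.004)&(P[...,2]<zt+.004)
    (u,v),r=cv2.minEnclosingCircle(np.argwhere(t)[:,::-1].astype(np.float32))
    p=P[t].mean(0);q=(P[t].max(0)+P[t].min(0))/2
    print(n,t.sum(),"top z",zt,(u,v,r),"mean fix",fix(p),"mid",fix(q),np.ptp(P[t],axis=0))
E
```

```text
wrist 969 top z 0.10684436919821456 (261.216064453125, 214.45062255859375, 21.06855010986328) mean fix [ 26.04732667  -0.57344417 106.68272445] mid [ 27.51076915   1.67832205 105.64961911] [0.03111199 0.02966722 0.00554967]
side 68 top z 0.10675829187757763 (290.6538391113281, 179.57691955566406, 5.869747161865234) mean fix [ 22.64349713  -4.57112644 106.47586886] mid [ 23.65934552  -1.51964372 106.1589243 ] [0.02336175 0.03045804 0.00675154]
scene 65 top z 0.10714222092276415 (249.82432556152344, 206.28378295898438, 5.332616806030273) mean fix [ 27.0982604    3.01790334 106.81784146] mid [ 27.47900089   1.93907751 106.56879502] [0.02906032 0.02475015 0.0062529 ]
```

```bash

python3 -m handwheel '{"deltas":[[0.3,0,-0.02,0,0],[0.3,0,0,0,-1],[0.3,0,0,0,-1],[0.3,0,0,0,-1],[0.3,0,0,0,-1],[0.3,0,0,0,-1],[0.3,0,0,0,-1],[0.3,0,0,0,-1],[0.3,0,0,0,-1],[0.3,0,0,0.8,0],[0.3,0,0,0.8,0],[0.3,0,0,0,0],[0.3,0,0,0,0]]}' 40 >/dev/null; python3 h.py
python3 -m handwheel '{"deltas":[[-0.4,0,0,0,0],[-0.4,0,0,0,0],[-0.4,0,0,0,0],[-0.4,0,0,0,0]]}' >/dev/null; python3 h.py
```

```text
t 13.65 fix mm [ 27.7  -0.2 151.3] yaw -115.25 F [-0.37 -0.4   0.25] Mz [ 0.043 -0.018  0.   ] gap 55.5 grip 0.0 q6 -1.14
t 14.15 fix mm [ 27.3   0.  151. ] yaw -115.22 F [-3.32  3.41  5.17] Mz [ 0.471  0.415 -0.029] gap 28.8 grip 39.3 q6 -1.14
```

```bash

python3 -m handwheel '{"deltas":[[-0.4,0,0.015,-0.03,0],[-0.4,0,0,0,0],[-0.4,0,0,0,0]]}' >/dev/null; python3 h.py
python3 -m handwheel '{"deltas":[[-0.4,0,0,0.026,1],[-0.4,0,0,0,0],[-0.4,0,0,0,0]]}' >/dev/null; python3 h.py
python3 -m handwheel '{"deltas":[[-0.4,0,0,0.026,1],[-0.4,0,0,0,0]]}' >/dev/null; python3 h.py
```

```text
t 14.53 fix mm [ 27.2   0.  151.6] yaw -115.24 F [1.56 2.99 3.22] Mz [ 0.488 -0.324  0.034] gap 28.7 grip 39.4 q6 -1.14
t 14.9 fix mm [ 27.   -0.  150.6] yaw -125.1 F [1.65 4.52 2.91] Mz [ 0.728 -0.366 -0.126] gap 28.9 grip 39.4 q6 -0.97
t 15.15 fix mm [2.680e+01 1.000e-01 1.495e+02] yaw -135.05 F [0.52 5.13 3.25] Mz [ 0.89  -0.307 -0.133] gap 29.2 grip 39.4 q6 -0.79
```

```bash

python3 -m handwheel '{"deltas":[[-0.4,-0.015,0.015,0.012,1],[-0.4,0,0,0,0]]}' >/dev/null; python3 h.py
python3 -m handwheel '{"deltas":[[-0.4,0,0,0.026,1],[-0.4,0,0,0,0]]}' >/dev/null; python3 h.py
python3 -m handwheel '{"deltas":[[-0.4,0,0,0.026,1],[-0.4,0,0,0,0]]}' >/dev/null; python3 h.py
python3 -m handwheel '{"deltas":[[-0.4,0,0,0.026,1],[-0.4,0,0,0,0]]}' >/dev/null; python3 h.py
python3 -m handwheel '{"deltas":[[-0.4,0,0,0.026,1],[-0.4,0,0,0,0]]}' >/dev/null; python3 h.py
python3 -m handwheel '{"deltas":[[-0.4,0,0,0.026,1],[-0.4,0,0,0,0]]}' >/dev/null; python3 h.py
```

```text
t 15.4 fix mm [ 26.6   0.4 148.8] yaw -144.96 F [1.41 1.5  2.21] Mz [ 0.435 -0.401 -0.091] gap 28.6 grip 39.3 q6 -0.62
t 15.65 fix mm [ 26.4   0.5 147.7] yaw -154.91 F [0.54 2.63 2.13] Mz [ 0.486 -0.259 -0.074] gap 29.1 grip 39.3 q6 -0.44
t 15.9 fix mm [ 26.3   0.6 146.7] yaw -164.86 F [1.04 4.61 2.17] Mz [ 0.621 -0.211 -0.065] gap 28.8 grip 39.3 q6 -0.27
t 16.15 fix mm [ 26.2   0.8 145.7] yaw -174.84 F [1.59 4.5  1.5 ] Mz [ 0.933 -0.203 -0.123] gap 28.7 grip 39.4 q6 -0.1
t 16.4 fix mm [ 26.1   1.  144.7] yaw 175.14 F [0.63 6.28 1.61] Mz [ 1.044 -0.175 -0.127] gap 28.8 grip 39.4 q6 0.08
t 16.65 fix mm [ 26.1   1.2 143.7] yaw 165.15 F [1.35 6.54 1.73] Mz [ 1.152 -0.178 -0.09 ] gap 28.7 grip 39.4 q6 0.25
```

```bash
sed -i 's/,"q6",/,"tau6",round(float(s["tau"][5]),4),"q6",/' h.py
python3 -m handwheel '{"deltas":[[-0.4,0,0.03,0.01,0],[-0.4,0,0,0,0]]}' >/dev/null; python3 h.py
python3 -m handwheel '{"deltas":[[-0.4,0,0,0.026,1],[-0.4,0,0,0,0]]}' >/dev/null; python3 h.py
python3 -m handwheel '{"deltas":[[-0.4,0,0,0,0]]}' >/dev/null; python3 h.py
python3 -m handwheel '{"deltas":[[-0.4,0,0,0.026,1],[-0.4,0,0,0,0]]}' >/dev/null; python3 h.py
python3 -m handwheel '{"deltas":[[-0.4,0,0,0,0]]}' >/dev/null; python3 h.py
python3 -m handwheel '{"deltas":[[-0.4,0,0,0.026,1],[-0.4,0,0,0,0]]}' >/dev/null; python3 h.py
python3 -m handwheel '{"deltas":[[-0.4,0,0,0,0]]}' >/dev/null; python3 h.py
python3 - <<'E'
from h import *
from workcell import optics
c=optics.read_camera("side");cv2.imwrite("pics/turn.png",cv2.cvtColor(cv2.resize(c["frame"][140:230,240:357],(780,600),interpolation=cv2.INTER_CUBIC),cv2.COLOR_RGB2BGR))
E
```

```text
t 16.9 fix mm [ 26.1   1.4 143.3] yaw 164.95 F [-1.04  3.32  3.2 ] Mz [ 0.411  0.162 -0.011] gap 28.6 grip 39.5 tau6 -0.0558 q6 0.26
t 17.15 fix mm [ 26.1   1.6 142.2] yaw 154.96 F [-1.06  2.63  2.94] Mz [ 0.592  0.18  -0.114] gap 28.6 grip 39.6 tau6 0.4383 q6 0.43
t 17.27 fix mm [ 26.1   1.6 142.2] yaw 154.96 F [-1.59  4.04  4.68] Mz [ 0.616  0.329 -0.104] gap 28.8 grip 39.6 tau6 -0.1287 q6 0.43
t 17.52 fix mm [ 26.1   1.8 141.2] yaw 144.98 F [-1.26  4.65  2.83] Mz [ 0.748  0.357 -0.119] gap 28.9 grip 39.6 tau6 0.4379 q6 0.61
t 17.65 fix mm [ 26.2   1.8 141.2] yaw 144.97 F [-1.52  4.41  2.97] Mz [ 0.849  0.333 -0.102] gap 28.6 grip 39.6 tau6 -0.1274 q6 0.61
t 17.9 fix mm [ 26.2   2.  140.2] yaw 134.87 F [-1.48  5.48  2.74] Mz [ 0.887  0.293 -0.088] gap 28.8 grip 39.6 tau6 0.3325 q6 0.78
t 18.02 fix mm [ 26.3   2.  140.2] yaw 134.94 F [-1.52  4.96  3.3 ] Mz [ 0.91   0.325 -0.123] gap 28.2 grip 39.5 tau6 -0.0992 q6 0.78
```

View pics/turn.png

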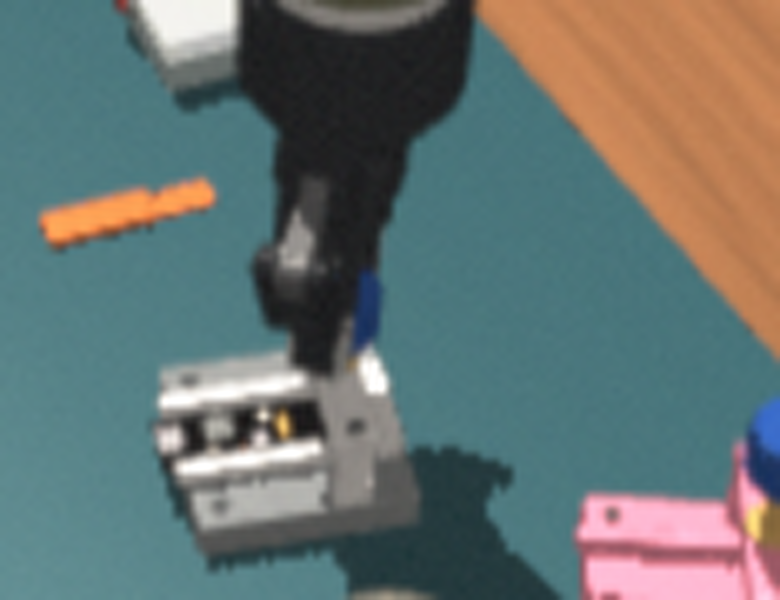

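The picture shows the fingers holding the knob (365,310) and the board still home. Torque is still at the free level (about 0.105), so I'll continue with averaged readings.

```bash
cat >s.py <<'E'
from h import *
from workcell import status
s=status.get_state();M=rot(s["orientation"])
print(np.degrees(np.arctan2(M[1,0],M[0,0])).round(1),np.round(s["tcp_pos"][2]*1000,1),np.round(s["wrist_force"],1),round(s["ft_torque"][2],3),round(float(s["grip_force"]),1))
E
python3 -m handwheel '{"deltas":[[-0.4,0.02,0.01,0.016,1],[-0.4,0,0,0,0]]}' >/dev/null; python3 s.py
python3 -m handwheel '{"deltas":[[-0.4,0,0,0,0]]}' >/dev/null; python3 s.py
python3 -m handwheel '{"deltas":[[-0.4,0,0,0,0]]}' >/dev/null; python3 s.py
python3 -m handwheel '{"deltas":[[-0.4,0,0,0.026,1],[-0.4,0,0,0,0]]}' >/dev/null; python3 s.py
python3 -m handwheel '{"deltas":[[-0.4,0,0,0,0]]}' >/dev/null; python3 s.py
python3 -m handwheel '{"deltas":[[-0.4,0,0,0,0]]}' >/dev/null; python3 s.py
python3 -m handwheel '{"deltas":[[-0.4,0,0,0.026,1],[-0.4,0,0,0,0]]}' >/dev/null; python3 s.py
python3 -m handwheel '{"deltas":[[-0.4,0,0,0,0]]}' >/dev/null; python3 s.py
python3 -m handwheel '{"deltas":[[-0.4,0,0,0,0]]}' >/dev/null; python3 s.py
```

```text
125.0 139.5 [0.9 3.1 1.2] -0.15 39.4
125.0 139.5 [0.6 2.  1.4] -0.079 39.4
124.9 139.6 [0.5 2.1 1.1] -0.114 39.4
114.9 138.6 [2.  2.9 0.6] -0.098 39.4
114.9 138.7 [1.5 2.  0.1] -0.125 39.4
114.8 138.6 [ 3.3  1.8 -0. ] -0.114 39.4
104.9 137.7 [3.  2.3 0.4] -0.053 39.4
104.9 137.7 [4.4 2.5 0.6] -0.079 39.4
104.8 137.7 [ 4.7  2.2 -0.2] -0.125 39.4
```

```bash

python3 -m handwheel '{"deltas":[[-0.4,0,0.02,0.026,1],[-0.4,0,0,0,0]]}' >/dev/null; python3 s.py
python3 -m handwheel '{"deltas":[[-0.4,0,0,0,0]]}' >/dev/null; python3 s.py
python3 -m handwheel '{"deltas":[[-0.4,0,0,0,0]]}' >/dev/null; python3 s.py
python3 -m handwheel '{"deltas":[[-0.4,0,0,0.026,1],[-0.4,0,0,0,0]]}' >/dev/null; python3 s.py
python3 -m handwheel '{"deltas":[[-0.4,0,0,0,0]]}' >/dev/null; python3 s.py
python3 -m handwheel '{"deltas":[[-0.4,0,0,0,0]]}' >/dev/null; python3 s.py
python3 -m handwheel '{"deltas":[[-0.4,0,0,0.026,1],[-0.4,0,0,0,0]]}' >/dev/null; python3 s.py
python3 -m handwheel '{"deltas":[[-0.4,0,0,0,0]]}' >/dev/null; python3 s.py
python3 -m handwheel '{"deltas":[[-0.4,0,0,0,0]]}' >/dev/null; python3 s.py
```

```text
94.9 136.5 [4.  1.5 0.3] -0.089 39.5
94.9 136.5 [4.  2.1 0.4] -0.081 39.5
94.8 136.5 [ 4.6  0.9 -0.8] -0.092 39.5
84.9 135.5 [ 5.3  0.8 -0.2] -0.076 39.5
84.9 135.5 [ 4.1  1.1 -0.4] -0.117 39.5
84.9 135.6 [5.7 1.6 0.7] -0.076 39.5
74.8 134.6 [ 4.7  0.8 -0.1] -0.066 39.5
74.9 134.6 [ 5.5 -0.1 -0. ] -0.107 39.5
74.9 134.6 [4.8 0.8 1.1] -0.138 39.5
```

Still free. I'll regrasp a little higher, for clearance over the crossbar and to get wrist range, and relieve the side load.

```bash
python3 h.py
python3 -m handwheel '{"deltas":[[0.1,0,0,0,0],[0.1,0,0,0,0],[0.1,0,0,-0.1,0],[0.1,0,0,0,-1],[0.1,0,0,0,-1],[0.1,0,0,0,-1],[0.1,0,0,0,-1],[0.1,0,0,0,-1],[0.1,0,0,0,-1],[0.1,0,0,0,0],[0.1,0,0,0,0]]}' >/dev/null; python3 h.py
python3 - <<'E'
from h import *
from workcell import optics
for n in("wrist","side","scene"):
    c=optics.read_camera(n);P=cloud(c);b=blue(c)
    m=b&(np.hypot(P[...,0]-.586,P[...,1]-.0755)<.03)
    z=P[...,2][m]
    if len(z)<10: print(n,len(z));continue
    zt=np.median(z[z>np.percentile(z,95)-.004]);t=m&(abs(P[...,2]-zt)<.004)
    print(n,t.sum(),"top",zt,"mean",fix(P[t].mean(0)),np.ptp(P[t],axis=0))
cv2.imwrite("pics/w2.png",cv2.cvtColor(optics.read_camera("wrist")["frame"],cv2.COLOR_RGB2BGR))
E
```

```text
t 21.07 fix mm [ 27.1   2.9 134.6] yaw 74.87 F [4.83 0.8  1.08] Mz [ 0.207 -0.986 -0.138] gap 28.2 grip 39.5 tau6 -0.0691 q6 1.83
t 22.45 fix mm [ 26.5   2.9 138.4] yaw 134.6 F [ 1.03 -0.15  0.66] Mz [-0.023  0.007  0.025] gap 47.0 grip 0.0 tau6 -0.0026 q6 0.79
wrist 2191 top 0.08904002709814805 mean [27.07254996  1.43499225 88.92323537] [0.03057838 0.03014342 0.0061327 ]
side 27 top 0.0890686791012637 mean [34.24996758 -6.28204413 88.5830407 ] [0.01713215 0.0181246  0.00579164]
scene 2 top 0.1349846050004283 mean [ 50.76789775  11.47406704 135.93926164] [0.00377289 0.0036158  0.00190931]
```

View pics/w2.png

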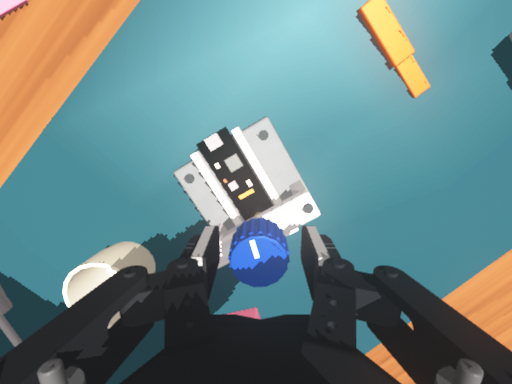

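Wrist view: knob centred (259,253) between the fingers, board home. Its top is at 89 mm, 18 mm down as the turning predicts. Grasping again, reading torque while moving.

```bash
python3 -m handwheel '{"deltas":[[-0.4,0,-0.01,-0.03,0],[-0.4,0,0,0,0],[-0.4,0,0,0,0],[-0.4,0,0,0,0]]}' >/dev/null; python3 h.py
python3 -m handwheel '{"deltas":[[-0.4,0,0,0.013,0.5]]}' >/dev/null; python3 s.py
python3 -m handwheel '{"deltas":[[-0.4,0,0,0.013,0.5]]}' >/dev/null; python3 s.py
python3 -m handwheel '{"deltas":[[-0.4,0,0,0.013,0.5]]}' >/dev/null; python3 s.py
python3 -m handwheel '{"deltas":[[-0.4,0,0,0.013,0.5]]}' >/dev/null; python3 s.py
python3 -m handwheel '{"deltas":[[-0.4,0,0,0.013,0.5]]}' >/dev/null; python3 s.py
python3 -m handwheel '{"deltas":[[-0.4,0,0,0.013,0.5]]}' >/dev/null; python3 s.py
```

```text
t 23.15 fix mm [ 26.2   2.4 139.5] yaw 134.75 F [-1.67 -1.43  1.45] Mz [-0.191  0.288 -0.01 ] gap 28.8 grip 39.4 tau6 -0.0107 q6 0.79
129.6 139.0 [-1.1 -0.5  1.4] 0.104 39.6
124.6 138.6 [-0.8 -0.3  1. ] 0.17 39.6
119.6 138.1 [-1.9 -0.6  1.1] 0.172 39.6
114.6 137.6 [-0.8 -0.7  1.7] 0.18 39.6
109.6 137.1 [-0.2 -0.3  1. ] 0.189 39.6
104.6 136.6 [-0.4 -0.4  0.8] 0.159 39.6
```

```bash
python3 - <<'E'
from h import *
from workcell import optics
def mark(im,name):
    hsv=cv2.cvtColor(im,cv2.COLOR_RGB2HSV);sub=np.zeros(hsv.shape[:2],bool);sub[200:300,220:300]=1
    b=(hsv[...,0]>105)&(hsv[...,0]<130)&(hsv[...,1]>150)&sub
    hull=np.zeros(b.shape,np.uint8);pts=np.argwhere(b)[:,::-1].astype(np.int32)
    cv2.fillConvexPoly(hull,cv2.convexHull(pts),1);hull=cv2.erode(hull,np.ones((9,9)))
    w=np.argwhere((hull>0)&(hsv[...,1]<100)&(hsv[...,2]>150))[:,::-1].astype(np.float32)
    vx,vy,x,y=cv2.fitLine(w,cv2.DIST_L2,0,.01,.01).ravel()
    print(name,len(w),"mark at",x,y,"dir deg",np.degrees(np.arctan2(vy,vx)),"knob",pts.min(0),pts.max(0))
mark(cv2.cvtColor(cv2.imread("pics/w2.png"),cv2.COLOR_BGR2RGB),"w2")
c=optics.read_camera("wrist");mark(c["frame"],"now");P=cloud(c);b=blue(c)
z=P[...,2][b&(np.hypot(P[...,0]-.586,P[...,1]-.0755)<.03)]
zt=np.median(z[z>np.percentile(z,95)-.004]);print("top",zt)
np.savez("wn.npz",**c)
E
python3 h.py
```

```text
w2 126 mark at 254.07936 248.66667 dir deg 72.06874 knob [229 231] [288 286]
now 124 mark at 255.26613 247.41936 dir deg 71.82796 knob [232 230] [287 285]
top 0.08581433857378537
t 23.95 fix mm [ 26.7   2.8 136.6] yaw 104.47 F [ 0.71 -0.08  1.14] Mz [-0.002  0.013  0.119] gap 28.6 grip 39.6 tau6 0.2281 q6 1.31
```

No slip, as the mark still turns with the tool. Heights suggest contact is near or already past. Turning back a little and forward again separates friction from clamping torque: c = (T_fwd + T_back)/2.

```bash

python3 -m handwheel '{"deltas":[[-0.4,0,0,-0.013,-0.5]]}' >/dev/null; python3 s.py
python3 -m handwheel '{"deltas":[[-0.4,0,0,-0.013,-0.5]]}' >/dev/null; python3 s.py
python3 -m handwheel '{"deltas":[[-0.4,0,0,-0.013,-0.5]]}' >/dev/null; python3 s.py
python3 -m handwheel '{"deltas":[[-0.4,0,0,-0.013,-0.5]]}' >/dev/null; python3 s.py
python3 -m handwheel '{"deltas":[[-0.4,0,0,-0.013,-0.5]]}' >/dev/null; python3 s.py
python3 -m handwheel '{"deltas":[[-0.4,0,0,-0.013,-0.5]]}' >/dev/null; python3 s.py
echo F
python3 -m handwheel '{"deltas":[[-0.4,0,0,0.013,0.5]]}' >/dev/null; python3 s.py
python3 -m handwheel '{"deltas":[[-0.4,0,0,0.013,0.5]]}' >/dev/null; python3 s.py
python3 -m handwheel '{"deltas":[[-0.4,0,0,0.013,0.5]]}' >/dev/null; python3 s.py
python3 -m handwheel '{"deltas":[[-0.4,0,0,0.013,0.5]]}' >/dev/null; python3 s.py
python3 -m handwheel '{"deltas":[[-0.4,0,0,0.013,0.5]]}' >/dev/null; python3 s.py
python3 -m handwheel '{"deltas":[[-0.4,0,0,0.013,0.5]]}' >/dev/null; python3 s.py
```

```text
109.9 137.1 [-0.5 -0.9  1.3] -0.113 39.6
115.0 137.6 [-0.1 -0.3  1.6] -0.128 39.6
120.0 138.1 [-1.5 -0.7  1.4] -0.1 39.6
125.0 138.5 [-0.8 -0.4  1.2] -0.143 39.6
130.0 139.0 [-1.8  0.   0.6] -0.131 39.6
135.0 139.5 [-2.  -2.   0.8] -0.157 39.6
F
129.8 139.1 [-1.6 -1.   0.2] 0.14 39.6
124.7 138.5 [-2.3 -1.5  1.2] 0.158 39.6
119.7 138.1 [-1.8 -0.3 -1. ] 0.213 39.6
114.7 137.6 [-0.6 -0.5  1.1] 0.125 39.6
109.7 137.1 [-0.3 -0.4  0.1] 0.232 39.6
104.7 136.6 [-0.2 -1.1  1.4] 0.178 39.6
```

```bash
cat >fit.py <<'E'
import numpy as np
from scipy.optimize import least_squares
D=[(124.6,.17,1),(119.6,.172,1),(114.6,.18,1),(109.6,.189,1),(104.6,.159,1),
(109.9,-.113,-1),(115,-.128,-1),(120,-.1,-1),(125,-.143,-1),(130,-.131,-1),(135,-.157,-1),
(129.8,.14,1),(124.7,.158,1),(119.7,.213,1),(114.7,.125,1),(109.7,.232,1),(104.7,.178,1)]
try: from more import M; D+=M
except ImportError: pass
y,T,s=np.array(D).T
def r(p,b=0): return s*p[0]+.144*np.maximum(0,np.radians(p[1]-y))-T
for b0 in(110,125,145):
    o=least_squares(r,[.14,b0],x_scale=[.01,10]);C=np.linalg.pinv(o.jac.T@o.jac)*2*o.cost/(len(y)-2)
    print(o.x,np.sqrt(np.diag(C)),2*o.cost)
E
python3 fit.py
```

```text
[  0.14510891 127.43203276] [0.00718402 3.14983913] 0.011169922842396783
[  0.14510891 127.43203277] [0.00718402 3.14983913] 0.011169922842396778
[  0.14510891 127.43203277] [0.00718402 3.14983913] 0.011169922842396781
```

```bash
B='"'; 
python3 -m handwheel '{"deltas":[[-0.4,0,0,-0.016,-0.6]]}' >/dev/null; python3 s.py
python3 -m handwheel '{"deltas":[[-0.4,0,0,-0.016,-0.6]]}' >/dev/null; python3 s.py
python3 -m handwheel '{"deltas":[[-0.4,0,0,-0.016,-0.6]]}' >/dev/null; python3 s.py
python3 -m handwheel '{"deltas":[[-0.4,0,0,-0.016,-0.6]]}' >/dev/null; python3 s.py
python3 -m handwheel '{"deltas":[[-0.4,0,0,-0.016,-0.6]]}' >/dev/null; python3 s.py
python3 -m handwheel '{"deltas":[[-0.4,0,0,-0.016,-0.6]]}' >/dev/null; python3 s.py
python3 -m handwheel '{"deltas":[[-0.4,0,0,-0.016,-0.6]]}' >/dev/null; python3 s.py
python3 -m handwheel '{"deltas":[[-0.4,0,0,-0.016,-0.6]]}' >/dev/null; python3 s.py
echo F
python3 -m handwheel '{"deltas":[[-0.4,0,0,0.016,0.6]]}' >/dev/null; python3 s.py
python3 -m handwheel '{"deltas":[[-0.4,0,0,0.016,0.6]]}' >/dev/null; python3 s.py
python3 -m handwheel '{"deltas":[[-0.4,0,0,0.016,0.6]]}' >/dev/null; python3 s.py
python3 -m handwheel '{"deltas":[[-0.4,0,0,0.016,0.6]]}' >/dev/null; python3 s.py
python3 -m handwheel '{"deltas":[[-0.4,0,0,0.016,0.6]]}' >/dev/null; python3 s.py
python3 -m handwheel '{"deltas":[[-0.4,0,0,0.016,0.6]]}' >/dev/null; python3 s.py
python3 -m handwheel '{"deltas":[[-0.4,0,0,0.016,0.6]]}' >/dev/null; python3 s.py
python3 -m handwheel '{"deltas":[[-0.4,0,0,0.016,0.6]]}' >/dev/null; python3 s.py
```

```text
110.9 137.2 [-0.4  0.2  1.3] -0.041 39.6
117.0 137.8 [-0.2 -0.4  0.6] -0.07 39.6
123.0 138.4 [-1.  -0.9  0.4] -0.15 39.6
129.0 139.0 [-0.5 -1.8  0.7] -0.193 39.6
135.0 139.6 [-1.7 -2.1  0.9] -0.171 39.6
141.0 140.2 [-1.8 -1.6  0.8] -0.133 39.6
147.0 140.8 [-1.6 -2.3  1. ] -0.192 39.6
153.0 141.4 [-1.8 -2.3  0.5] -0.131 39.6
F
146.7 140.8 [-1.4 -2.   0.5] 0.141 39.6
140.6 140.2 [-0.5 -1.1  0.2] 0.103 39.6
134.6 139.6 [-0.8 -1.1  0.8] 0.192 39.6
128.6 138.9 [-1.6 -0.7  0.9] 0.103 39.6
122.7 138.4 [-0.3 -0.6  1.5] 0.172 39.6
116.7 137.8 [-1.8 -0.3  1.6] 0.185 39.6
110.7 137.2 [-0.3 -0.6  0.5] 0.23 39.6
104.7 136.6 [-0.8  0.   0.8] 0.169 39.6
```

```bash
cat >more.py <<'E'
M=[(117,-.07,-1),(123,-.15,-1),(129,-.193,-1),(135,-.171,-1),(141,-.133,-1),(147,-.192,-1),(153,-.131,-1),
(146.7,.141,1),(140.6,.103,1),(134.6,.192,1),(128.6,.103,1),(122.7,.172,1),(116.7,.185,1),(110.7,.23,1),(104.7,.169,1)]
E
python3 fit.py; sed -i 's/\[.14,b0\]/[.14,b0,0]/;s/x_scale=\[.01,10\]/x_scale=[.01,10,.01]/;s/return s\*p\[0\]/return p[2]+s*p[0]/' fit.py; python3 fit.py
```

```text
[  0.14640237 128.59999778] [0.00570734 2.87245952] 0.028143707840622215
[  0.1461698  128.59999757] [0.00570718 2.87237695] 0.028142089838465938
[  0.14597826 128.59998667] [0.0057073  2.87244162] 0.028143357071480316
[ 1.46455799e-01  1.30136786e+02 -6.88605029e-03] [0.00564299 5.09328103 0.01080551] 0.027544531614068536
[ 1.46455799e-01  1.30136786e+02 -6.88605039e-03] [0.00564299 5.09328104 0.01080551] 0.027544531614068536
[ 1.46455799e-01  1.30136786e+02 -6.88605033e-03] [0.00564299 5.09328104 0.01080551] 0.027544531614068543
```

```bash

python3 -m handwheel '{"deltas":[[-0.4,0,0,0.018,0.7]]}' >/dev/null; python3 s.py
python3 -m handwheel '{"deltas":[[-0.4,0,0,-0.01,-0.4]]}' >/dev/null; python3 s.py
python3 -m handwheel '{"deltas":[[-0.4,0,0,-0.01,-0.4]]}' >/dev/null; python3 s.py
python3 -m handwheel '{"deltas":[[-0.4,0,0,-0.01,-0.4]]}' >/dev/null; python3 s.py
python3 -m handwheel '{"deltas":[[-0.4,0,0,-0.01,-0.4]]}' >/dev/null; python3 s.py
python3 -m handwheel '{"deltas":[[-0.4,0,0,-0.01,-0.4]]}' >/dev/null; python3 s.py
python3 -m handwheel '{"deltas":[[-0.4,0,0,0.01,0.4]]}' >/dev/null; python3 s.py
python3 -m handwheel '{"deltas":[[-0.4,0,0,0.01,0.4]]}' >/dev/null; python3 s.py
python3 -m handwheel '{"deltas":[[-0.4,0,0,0.01,0.4]]}' >/dev/null; python3 s.py
python3 -m handwheel '{"deltas":[[-0.4,0,0,0.01,0.4]]}' >/dev/null; python3 s.py
python3 -m handwheel '{"deltas":[[-0.4,0,0,0.01,0.4]]}' >/dev/null; python3 s.py
```

```text
97.6 135.9 [-0.3 -0.3  1.2] 0.271 39.6
101.9 136.3 [-0.8 -0.5  0.1] -0.083 39.6
106.0 136.7 [-0.8 -0.2  0.7] -0.083 39.6
110.0 137.0 [-0.8 -0.1  0.4] -0.093 39.6
114.0 137.4 [-0.4 -0.1  1.5] -0.079 39.6
117.9 137.8 [-1.   0.2  1.2] -0.135 39.6
113.8 137.5 [-0.6 -1.1  1.6] 0.235 39.7
109.7 137.1 [-0.6  0.3  1.1] 0.192 39.6
105.7 136.7 [-0.  -0.5  1.8] 0.241 39.6
101.7 136.3 [ 0.1 -0.1  1.2] 0.238 39.6
97.7 135.9 [ 0.3 -0.8  0.4] 0.238 39.6
```

```bash
cat >>more.py <<'E'
M+=[(97.6,.271,1),(106,-.083,-1),(110,-.093,-1),(114,-.079,-1),(117.9,-.135,-1),(109.7,.192,1),(105.7,.241,1),(101.7,.238,1),(97.7,.238,1)]
E
python3 fit.py; sed -i 's/,b0,0\]/,b0]/;s/x_scale=\[.01,10,.01\]/x_scale=[.01,10]/;s/p\[2\]+//' fit.py; python3 fit.py
```

```text
[ 1.47664529e-01  1.32000110e+02 -6.58386771e-03] [0.00472467 4.67400832 0.01037081] 0.033121487933403915
[ 1.46982548e-01  1.35200801e+02 -1.30034904e-02] [4.68161648e-03 5.60892714e+00 1.31122412e-02] 0.03335556267308777
[ 1.46982548e-01  1.35200801e+02 -1.30034903e-02] [4.68161648e-03 5.60892713e+00 1.31122412e-02] 0.03335556267308778
[  0.14810847 129.1801569 ] [0.00472454 2.16187489] 0.033417083786878396
[  0.14810847 129.18015689] [0.00472454 2.1618749 ] 0.033417083786878396
[  0.14810847 129.18015691] [0.00472454 2.16187489] 0.0334170837868784
```

Contact was at yaw about 129°, so 97.7° is about 13 N. I'll ease back 2.5°, then release and retreat.

```bash

python3 -m handwheel '{"deltas":[[-0.4,0,0,-0.006,-0.25],[-0.4,0,0,0,0],[-0.4,0,0,0,0]]}' >/dev/null; python3 h.py
python3 -m handwheel '{"deltas":[[0.3,0,0,0,0],[0.3,0,0,0,0],[0.3,0,0,0,0],[0.3,0,0,-0.5,0],[0.3,0,0,-0.9,0],[0.3,0,0,-0.9,0],[0.3,0,0,-0.9,0],[0.3,0,0,0,0]]}' >/dev/null; python3 h.py
python3 - <<'E'
from h import *
from workcell import optics
c=optics.read_camera("wrist");P=cloud(c);b=blue(c)
z=P[...,2][b&(np.hypot(P[...,0]-.586,P[...,1]-.0755)<.03)]
print("top",np.median(z[z>np.percentile(z,95)-.004]))
d=optics.read_camera("side")["frame"]
im=np.hstack([cv2.resize(c["frame"],(400,300)),cv2.resize(d[150:240,240:360],(400,300),interpolation=cv2.INTER_CUBIC)])
cv2.imwrite("pics/end.png",cv2.cvtColor(im,cv2.COLOR_RGB2BGR))
E
```

```text
t 29.2 fix mm [ 26.8   2.8 136.1] yaw 100.26 F [0.86 1.09 0.34] Mz [ 0.175 -0.188  0.031] gap 28.8 grip 39.6 tau6 0.0224 q6 1.39
t 30.2 fix mm [ 27.9   3.  267.4] yaw 100.25 F [ 0.28 -0.11  0.34] Mz [0.021 0.011 0.013] gap 55.7 grip 0.0 tau6 -0.0001 q6 1.39
top 0.08546544852794652
```

View pics/end.png

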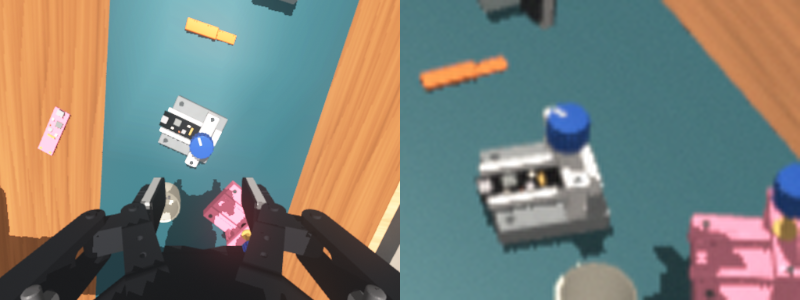

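The gripper is clear, the knob is down (left panel 201,146) and the board is home (left panel 163,122, overhanging the base slightly). The cup, wedge and pink look-alikes are untouched.

```bash
python3 -c "
from workcell import hand_in
print(hand_in())"
```

```text
the job is handed in; nothing more can be done
None
```

The board is pushed home against the end stop and clamped at about 12 N (estimated from turning torque, uncertain by about 1 to 2 N); I let go of the knob, left everything else alone and handed the job in at about 30 s.

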